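Nest the finds tubs and hold them clear of the scale

TASK

The sherds are sorted and the scale must be zeroed: nest the two empty tubs from the table into the tub that stands on the scale's pan, then lift the whole stack of three a good 10 cm clear of the pan and finish holding it there in the gripper, steady and level; do not put it down or let go. Leave everything else on the table where it lies.

Things in the scene. Friction and masses are not known exactly. Their poses are not given: they have to be found in the camera images.
- tub_pan_center (a point): standing upright on the scale's pan: a small open grey plastic tub, 54 mm high: tapered body (31 mm across at the foot, 53 mm at 42 mm up) under a straight collar 64 mm across that takes up the top 12 mm; mouth 59 mm across. 40 to 85 g. Point: on its axis, half-way up (27 mm above its underside), z up. 
- tub_1_center (a point): one of two loose tubs, upright on the table, same shape, size and point as the tub on the pan. Its foot drops loosely into a like tub until its collar rests on the other's rim, 12 mm higher, with about 1 mm sideways play; three nested are 78 mm high, their collars one straight column 64 mm across
- tub_2_center (a point): the other loose tub, the same in every way: 54 mm high, collar 64 mm across over the top 12 mm; point on its axis half-way up, z up
- scale: a fixed white bench scale, 200 x 160 mm, 38 mm high, with a flat round steel pan 140 mm across, its top 55 mm above the table; origin under the middle of its housing at table height, x pointing away from its display, the pan centre 10 mm along x. The pan does not give
- sherd_1: a pottery sherd about 44 x 40 x 15 mm lying beside one of the loose tubs; not part of the job; origin at the middle of its underside
- sherd_2: a pottery sherd about 40 x 38 x 15 mm lying beside the other loose tub; not part of the job; origin at the middle of its underside
- sherd_3: a pottery sherd about 46 x 36 x 15 mm lying beside one of the loose tubs; not part of the job; origin at the middle of its underside
- dish: a wide low grey plastic bowl, 120 mm across and 40 mm high, in the far row of the table; not part of the job; origin at the middle of its underside
- jar: a closed glass jar, 64 mm across and 85 mm high, in the far row; not part of the job; origin at the middle of its underside
- brush: a hand brush, 170 mm long, lying in the far row; not part of the job; origin at the middle of its underside
Things that resemble listed ones, but are neither listed nor needed, are in the scene too. What is shaped like the part that bears tub_2_center but purple is not meant.

How it is judged (in metres and radians):
On the way:
1. both loose tubs are seated in the tub on the pan, which still stands on the pan (((z of tub_1_center in the frame of tub_pan_center between 0.0085 and 0.016 m and z of tub_2_center in the frame of tub_pan_center between 0.0205 and 0.028 m) or (z of tub_2_center in the frame of tub_pan_center between 0.0085 and 0.016 m and z of tub_1_center in the frame of tub_pan_center between 0.0205 and 0.028 m)) and horizontal distance between each of tub_1_center, tub_2_center and tub_pan_center below 0.008 m and angle between the z axis of each of tub_1_center, tub_2_center and the z axis of tub_pan_center, either way round below 0.1 rad and height (world z) of tub_pan_center below 0.088 m and horizontal distance between tub_pan_center and scale below 0.075 m and angle between tub_pan_center's own z axis and vertical below 0.1 rad), for 0.3 s.
At the end, for the whole second after the job is handed in: the three tubs are nested (centres 12 and 24 mm above the lowest within 4 mm, axes within 8 mm, 0.1 rad); the fingers hold the lowest at least 70 mm clear of the pan height, within 0.14 rad of upright, slower than 20 mm/s and 0.15 rad/s, touching no scale, dish or jar (((z of tub_1_center in the frame of tub_pan_center between 0.0085 and 0.016 m and z of tub_2_center in the frame of tub_pan_center between 0.0205 and 0.028 m) or (z of tub_2_center in the frame of tub_pan_center between 0.0085 and 0.016 m and z of tub_1_center in the frame of tub_pan_center between 0.0205 and 0.028 m)) and horizontal distance between each of tub_1_center, tub_2_center and tub_pan_center below 0.008 m and angle between the z axis of each of tub_1_center, tub_2_center and the z axis of tub_pan_center, either way round below 0.1 rad and height (world z) of tub_pan_center above 0.152 m and angle between tub_pan_center's own z axis and vertical below 0.14 rad and contact force between tub_pan and the fingers above 0.5 N and contact force between each of tub_pan, tub_1, tub_2 and scale below 0.1 N and contact force between each of tub_pan, tub_1, tub_2 and dish below 0.1 N and contact force between each of tub_pan, tub_1, tub_2 and jar below 0.1 N and linear speed of each of tub_pan, tub_1, tub_2 below 0.02 m/s and angular speed of each of tub_pan, tub_1, tub_2 below 0.15 rad/s); the arm keeps its last pose, push and grip.
It fails at once if a sherd is shifted by more than 30 mm (distance of any of sherd_1, sherd_2, sherd_3 from where it was at the start of the episode above 0.03 m).
It fails at once if the dish, jar or brush is shifted by more than 30 mm (distance of any of dish, jar, brush from where it was at the start of the episode above 0.03 m).
It also fails if it takes over 64 s, if anything falls off the work surface, if the arm or the gripper's body presses on something with over 40 N, if the wrist force passes 120 N, or if a joint passes its speed limit or range.

ROBOT

A 6-joint arm with a two-finger parallel gripper is mounted at the origin on the work surface. World frame = base frame: x ahead of the robot, y to its left, z up, the work surface at z = 0. Lengths are in mm, angles in rad, forces in N, time in s.
With the tool pointing down it reaches from about 350 to 775 mm from the base axis. Payload 7.3 kg.
Tool frame: the origin (TCP) lies midway between the tips of the shut fingers; the grasp point (between the pads) lies 19 mm behind it (ctrl.tcp_to_grasp is the distance from the TCP to the grasp point, in mm); z points along the fingers, y is the line along which they close (so a half turn about z gives the same grasp; the last joint's range is limited). The gripper opens to 92 mm and grips with 3 to 60 N. Pads are 19 mm wide; open, the fingers measure 130 mm over their backs; the gripper's body (75 mm by 190 mm) begins 47 mm behind the grasp point.
Start: joints at [1.187, 0.342, 1.524, -0, 1.275, -0.146], TCP at [123.655, 510.249, 226.741] pointing down, gripper open.
Joint ranges: [-2.53, 2.53], [-0.77, 2.02], [0.04, 2.7], [-1, 4.14], [0.28, 2.66], [-3.11, 3.11]. Speed limits (rad/s): [2.57, 2.57, 3.14, 3.14, 3.14, 3.14].

INTERFACE

Orientations are given as a unit quaternion [x, y, z, w].
In Python, from cell import telemetry, viewer, finish_job, ctrl gives the robot as it stands.
- The arm moves only by the tool carry_out, never from a script. Its argument "targets" is one flat list of numbers, 7 for each row, row after row: the shift along the tool's x, y, z scaled (see below), then the turn, a rotation vector about the tool's x, y, z scaled (see below), then the closure, from 0 (fully open) to 1 (shut). A call has 1 to 12 rows; each row is the pose to reach, as a shift and turn from the pose commanded when the call began, along the tool's axes at that moment, turning the shorter way round; what a row does not reach only later rows make up. The controller multiplies each number of a shift by 750 mm and each number of a turn by pi rad. A row lasts 1/8 s, in which the tool goes at most 62.5 mm and 10.7 degrees, less where a joint would pass 70% of its speed; a pose out of reach is approached as far as the arm can. A call with a number of a shift or a turn outside -1 to 1 is refused whole. A call with a gripper value outside its range is refused whole. The fingers move at their own pace and stop on an object; "grip_force" is the grip in N (left out, the last holds). Time passes only in rows, so rows that repeat a pose let the fingers close. It gives the time, the measured TCP pose, the force, the opening and the grip force at its end, in the units of the state.
- telemetry.get_state(): the state, without advancing time (a new reading comes with each control period).
- viewer.grab_frame(name): name is "scene" or "side" or "wrist"; returns a dict with "img" (400x640x3 uint8, blue, green, red), "vfov" (degrees; the focal length in pixels is half the picture's height over the tangent of half this angle, whatever the lens; pixels are square), "cx", "cy" (the principal point, pixels), "k1" (the pictures are not rectified: a ray, as slopes to the right and down, at radius r is drawn at 1 + k1 r^2 times it, then the intrinsics apply), "rvec" (rotation vector, rad) and "tvec" (3), from world to camera coordinates, as OpenCV has them. Camera axes: x right, y down, z forward; pixel columns grow to the right and rows downward; lengths in mm; the calibration is good to about 2 mm. A picture is of the moment at which its call begins. There is no depth.
- finish_job(): hands the job in; it is judged then, once.
The state is a dict: "clock": time; "qpos": joint angles; "joint_velocities": joint speeds; "effort": joint torques, N m; "eef_pos": TCP position; "ee_rot": TCP orientation; "force": force on the tool from outside, world axes, zero at the start; "ft_torque": the same for the moment, N m; "finger_gap": finger opening in mm; "grasp_force": force on a finger pad.
Only numpy, scipy, OpenCV 4.12 (cv2) and the standard library are available. Lean on these libraries where they do the work, as an engineer would, in place of code of your own. Each camera call takes 0.05 s, during which the arm holds its last target. There are 200 camera calls.

## Working session

There is one attempt and no reset: what is moved stays moved. The work goes in short steps, Python scripts to look and compute and a tool call to move; the robot and the scene stay as the last step left them, time stands still between calls to the robot, and variables do not carry over. Pictures are saved under pics/ and viewed, at most 10 in all, crops included, and the job is handed in when it is done.

Besides the shell and the picture viewer there is one more tool, called after "Request:" in YAML: its name, and indented under it one key for each argument. carry_out: Moves the arm, as the interface text tells. Shifts and turns lie within -1 to 1; 1 stands for 750 mm of shift or pi rad of turn. Its arguments: {"type":"object","properties":{"targets":{"type":"array"},"grip_force":{"type":"number"}},"required":["targets"]}

```bash
ls; mkdir -p pics; cat > h.py <<'E'
import numpy as np, cv2
from cell import telemetry, viewer, finish_job, ctrl
from scipy.spatial.transform import Rotation as R
def cam(f):
    F=200/np.tan(np.radians(f['vfov'])/2); return F,R.from_rotvec(np.ravel(f['rvec'])).as_matrix(),np.ravel(f['tvec'])
def ray(f,u,v):
    F,Rm,t=cam(f); d=np.array([(u-f['cx'])/F,(v-f['cy'])/F]); s=d.copy()
    for _ in range(20): s=d/(1+f['k1']*(s@s))
    r=Rm.T@np.array([*s,1]); return -Rm.T@t, r/np.linalg.norm(r)
def plane(f,u,v,z):
    o,r=ray(f,u,v); return o+r*(z-o[2])/r[2]
def proj(f,p):
    F,Rm,t=cam(f); c=Rm@np.asarray(p,float)+t; s=c[:2]/c[2]; s=s*(1+f['k1']*(s@s)); return s*F+[f['cx'],f['cy']]
def tri(rays):
    A=0;b=0
    for o,r in rays:
        M=np.eye(3)-np.outer(r,r); A=A+M; b=b+M@o
    return np.linalg.solve(A,b)
E
python3 - <<'E'
from h import *
fs=[viewer.grab_frame(n) for n in ("scene","side","wrist")]
import pickle; pickle.dump(fs,open('f0.pkl','wb'))
for n,f in zip("abc",fs): cv2.imwrite(f'pics/0{n}.png',f['img']); print(f['vfov'],f['cx'],f['cy'],f['k1'],f['rvec'],f['tvec'], ray(f,320,200))
s=telemetry.get_state(); print(s); print(ctrl.tcp_to_grasp)
E
```

```text
pics
42.65054995858284 315.91710845051216 211.17168911645467 0.005308636277223821 [ 0.79663762  2.51786566 -1.18019487] [ 444.74445766 -180.94634592 1746.34917824] (array([1192.83586864,  942.72171848,  984.22203646]), array([-0.45028443, -0.63814224, -0.62451454]))
48.24187234247538 318.3767198531538 197.7801707961389 -0.0611046184788908 [ 2.11237562 -0.75625016  0.3970364 ] [-420.48138591  288.511372    672.07657528] (array([  82.62309803, -543.34182869,  640.06516198]), array([ 0.51967646,  0.60433288, -0.60391899]))
71.77225631071094 323.4615647012242 197.8461547487581 -0.0024523080251139277 [-2.30271282 -1.81056161 -0.2314395 ] [-524.11822364  -30.08640717  389.57309997] (array([ 56.03332853, 526.6143561 , 383.28826033]), array([ 0.25086034, -0.07601208, -0.96503433]))
{'clock': 0.15, 'qpos': array([ 1.18700427e+00,  3.42560982e-01,  1.52476204e+00,  1.06754612e-05,
        1.27539829e+00, -1.46010124e-01]), 'joint_velocities': array([ 0.00112827, -0.00231123, -0.00176173,  0.00092314, -0.00017155,
        0.00015501]), 'effort': array([ 1.74669651e-03, -4.31475198e+01, -2.44355124e+01,  7.17741740e-02,
        5.38083119e-02, -9.94847255e-05]), 'eef_pos': array([123.53379387, 509.96279246, 226.21790318]), 'ee_rot': array([ 1.18612603e-01,  9.92940447e-01, -5.43304698e-04, -1.52675909e-04]), 'force': array([-0.66418644,  0.42341183, -0.65800359]), 'ft_torque': array([ 0.01656185,  0.03944704, -0.01475238]), 'grasp_force': 0.0, 'finger_gap': 91.866521151888}
18.8
```

View pics/0a.png

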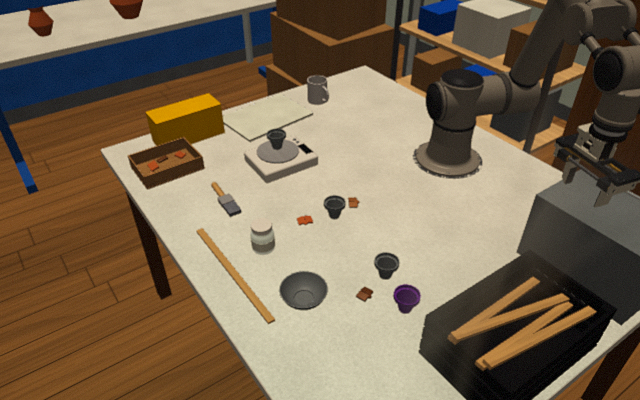

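View pics/0b.png

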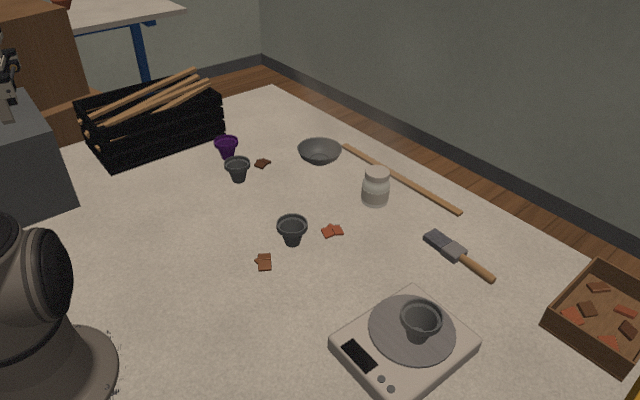

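The scene view shows grey tubs at (334,207), (386,265) and on the pan at (277,138). The purple tub at (406,298) is the excluded look-alike. In the side view these are at (292,230), (237,169) and (421,320), with the purple one at (226,147). I'll confirm them in one enlarged crop montage and segment them.

```bash
cat > seg.py <<'E'
from h import *
import pickle
fs=pickle.load(open('f0.pkl','rb'))
tiles=[]
C={0:[(277,138),(334,207),(386,265)],1:[(421,320),(292,230),(237,169)]}
for i in (0,1):
    for (u,v) in C[i]:
        c=fs[i]['img'][v-30:v+30,u-40:u+40]
        tiles.append(cv2.resize(c,None,fx=3.3,fy=3.3,interpolation=cv2.INTER_CUBIC))
        hsv=cv2.cvtColor(c,cv2.COLOR_BGR2HSV); 
        print(i,(u,v),'center hsv',hsv[30,40],'bg',hsv[5,5])
cv2.imwrite('pics/m.png',np.vstack([np.hstack(tiles[:3]),np.hstack(tiles[3:])]))
E
python3 seg.py
```

```text
0 (277, 138) center hsv [18 21 62] bg [ 21  53 201]
0 (334, 207) center hsv [21 31 57] bg [ 18  51 215]
0 (386, 265) center hsv [24 25 51] bg [ 23  48 211]
1 (421, 320) center hsv [11 30 69] bg [ 17  42 162]
1 (292, 230) center hsv [15 24 63] bg [ 14  41 166]
1 (237, 169) center hsv [17 25 72] bg [ 16  43 129]
```

View pics/m.png

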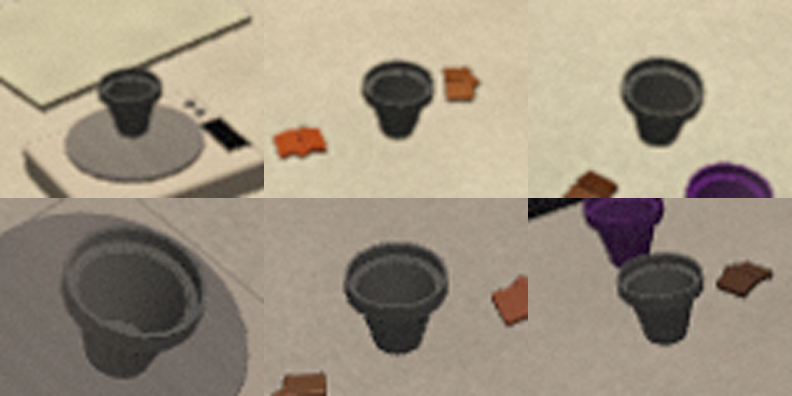

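All three are grey. The purple one behind the far loose tub is excluded. Next I measure positions and heights from both views.

```bash
cat > seg2.py <<'E'
from seg import *
def blob(f,u,v,T=88):
    hsv=cv2.cvtColor(f['img'],cv2.COLOR_BGR2HSV); m=((hsv[...,2]<T)&(hsv[...,1]<75)).astype(np.uint8)
    m=cv2.morphologyEx(m,cv2.MORPH_OPEN,np.ones((3,3)))
    n,l,s,c=cv2.connectedComponentsWithStats(m,connectivity=4); k=l[v,u]; return (l==k),s[k]
def rim(f,m,z):  # back edge of rim: cut column at middle of top
    ys,xs=np.nonzero(m); w=[np.ptp(xs[ys==y]) for y in range(ys.min(),ys.max()+1)]
    top=ys.min(); yw=np.argmax(w)+top; um=(xs[ys==yw].min()+xs[ys==yw].max())/2
    p=plane(f,um,ys[np.abs(xs-um)<2].min()-.5,z); d=plane(f,um,top+20,z)-p; d/=np.linalg.norm(d); return p+32*d
if __name__=='__main__':
    for k in range(3):
        rs=[];r2=[]
        for i in (0,1):
            u,v=C[i][k]; m,s=blob(fs[i],u,v); ys,xs=np.nonzero(m)
            print(k,i,s, rim(fs[i],m,109 if k==0 else 54).round(1))
            # rim centre pixel from hull-top ellipse : width-extremes mid
            rs.append(ray(fs[i],(xs.min()+xs.max())/2,(ys.min()+ys.max())/2))
        print('tri mid',tri(rs).round(1))
E
python3 seg2.py | grep -v hsv
```

```text
0 0 [268 128  17  22 266] [ 478.6 -317.2  109. ]
0 1 [405 299  38  32 827] [ 478.1 -324.2  109. ]
tri mid [ 485.2 -315.8   94.9]
1 0 [325 196  19  23 303] [495.4  24.5  54. ]
1 1 [278 214  28  33 669] [491.3  19.1  54. ]
tri mid [492.9  21.8  33.6]
2 0 [376 253  21  26 365] [529.6 291.9  54. ]
2 1 [225 156  25  27 488] [525.7 287.3  54. ]
tri mid [525.4 288.9  33.9]
```

```bash
cat >> h.py <<'E'
def go(p,yaw=None):
    s=telemetry.get_state(); Rm=R.from_quat(s['ee_rot']).as_matrix()
    print('at',s['eef_pos'].round(1),'gap',round(s['finger_gap'],1),'t',s['clock'],'F',s['force'].round(1))
    d=Rm.T@(np.array(p)-s['eef_pos'])/750; print('shift',d.round(4)); print('toolx',Rm[:,0].round(3),'tooly',Rm[:,1].round(3))
E
python3 -c "
from h import *
go([527,289,170])"
```

```text
at [123.5 510.  226.2] gap 91.9 t 0.15 F [-0.7  0.4 -0.7]
shift [-0.5922 -0.1595  0.075 ]
toolx [-0.972  0.236  0.   ] tooly [ 0.236  0.972 -0.001]
```

Request:
carry_out:
  targets: [-0.592,-0.16,0.0,0,0,0,0,-0.592,-0.16,0.0,0,0,0,0,-0.592,-0.16,0.0,0,0,0,0,-0.592,-0.16,0.0,0,0,0,0,-0.592,-0.16,0.02,0,0,0,0,-0.592,-0.16,0.04,0,0,0,0,-0.592,-0.16,0.075,0,0,0,0,-0.592,-0.16,0.075,0,0,0,0,-0.592,-0.16,0.075,0,0,0,0,-0.592,-0.16,0.075,0,0,0,0,-0.592,-0.16,0.075,0,0,0,0]
  grip_force: 12

```text
clock: 1.52
eef_pos: [526.2, 290.0, 171.3]
ee_rot: [0.118, 0.993, 0.0, 0.0]
force: [-0.0, -1.1, -0.6]
finger_gap: 91.5
grasp_force: 0.0
```

```bash
python3 -c "
from h import *
import pickle
go([527,289,44])
f=viewer.grab_frame('wrist'); cv2.imwrite('pics/w1.png',f['img']); pickle.dump(f,open('w1.pkl','wb')); print(proj(f,[527,289,54]))"
```

```text
at [526.2 290.  171.3] gap 91.5 t 1.525 F [-0.  -1.1 -0.6]
shift [-0.0012 -0.0012  0.1698]
toolx [-0.972  0.234 -0.001] tooly [0.234 0.972 0.001]
[322.73602478 196.21557413]
```

View pics/w1.png

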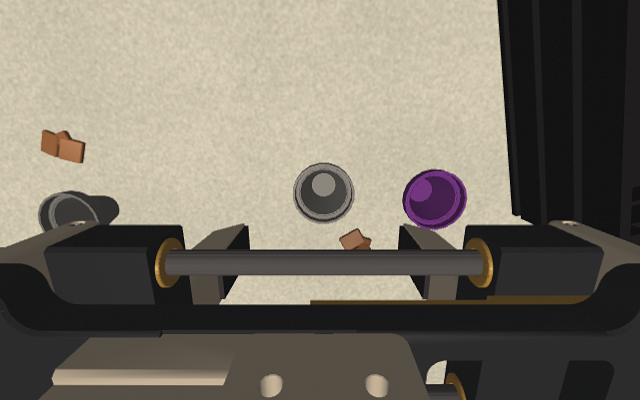

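The wrist view shows the grey tub's rim centred near (323,192), the purple tub at (435,198) and a sherd at (355,240). The black crate lies to the right, clear of the gripper. I'll fit the rim circle and triangulate it with the side view.

```bash
cat > rimfit.py <<'E'
from h import *
def circ(f,guess,r0,r1):
    g=cv2.GaussianBlur(cv2.cvtColor(f['img'],cv2.COLOR_BGR2GRAY),(0,0),1)
    c=cv2.HoughCircles(g,cv2.HOUGH_GRADIENT_ALT,1,5,param1=150,param2=.6,minRadius=r0,maxRadius=r1)
    c=[] if c is None else [x for x in c.reshape(-1,c.shape[-1])[:,:3] if np.hypot(*(x[:2]-guess))<40]
    return c
def sat(f,guess,w=45,T=28):  # low-saturation blob -> ellipse of convex hull
    u,v=map(int,guess); h=cv2.cvtColor(f['img'],cv2.COLOR_BGR2HSV)[v-w:v+w,u-w:u+w]
    m=((h[...,1]<T)|(h[...,2]<110)).astype(np.uint8); 
    cs=cv2.findContours(m,cv2.RETR_EXTERNAL,cv2.CHAIN_APPROX_NONE)[0]
    c=max(cs,key=cv2.contourArea); return np.array(cv2.fitEllipse(cv2.convexHull(c))[0])+[u-w,v-w],cv2.fitEllipse(cv2.convexHull(c))[1]
E
python3 - <<'E'
from rimfit import *
import pickle
f=pickle.load(open('w1.pkl','rb')); g=np.array([323.,192.])
F=cam(f)[0]
for c in circ(f,g,20,45): print('hough',c,plane(f,c[0],c[1],54).round(1))
try:
    e,ax=sat(f,g); print(e,ax,plane(f,*e,54).round(1)); 
except Exception as x: print(x)
E
```

```text
hough [323.      192.       27.05764] [522.7 290.3  54. ]
[323.24359512 192.77556992] (60.34615707397461, 60.861427307128906) [523.6 290.4  54. ]
```

Request:
carry_out:
  targets: [0.003,-0.001,0.05,0,0,0,0,0.003,-0.001,0.088,0,0,0,0,0.003,-0.001,0.088,0,0,0,0]

```text
clock: 1.95
eef_pos: [522.8, 289.0, 103.1]
ee_rot: [0.118, 0.993, -0.001, -0.002]
force: [0.0, 0.4, -0.2]
finger_gap: 91.8
grasp_force: 0.0
```

```bash
python3 - <<'E'
from rimfit import *
import pickle
f=viewer.grab_frame('wrist'); pickle.dump(f,open('w2.pkl','wb')); cv2.imwrite('pics/w2.png',f['img'])
g=proj(f,[523.6,290.4,54]); e,ax=sat(f,g,60); print(g,e,ax,plane(f,*e,54).round(1))
f1=pickle.load(open('w1.pkl','rb')); print('tri',tri([ray(f,*e),ray(f1,323.2,192.8)]).round(1))
p=plane(f,*e,54); go([p[0],p[1],44])
E
```

```text
[325.7186673  217.41499175] [324.20505905 241.15638733] (120.4779052734375, 125.59226989746094) [542.9 284.5  54. ]
tri [498.3 295.9 159.9]
at [524.  289.3 104.7] gap 91.7 t 2.0 F [ 0.6  0.  -0. ]
shift [-0.026  -0.0003  0.081 ]
toolx [-0.972  0.235  0.001] tooly [ 0.235  0.972 -0.   ]
```

```bash
python3 - <<'E'
from rimfit import *
import pickle
f=pickle.load(open('w2.pkl','rb')); f1=pickle.load(open('w1.pkl','rb'))
for c in circ(f,np.array([325,215]),28,55): print(c,plane(f,c[0],c[1],54).round(1),'tri',tri([ray(f,*c[:2]),ray(f1,323.2,192.8)]).round(1))
E
```

```text
[326.       215.        37.184776] [521.7 291.1  54. ] tri [529.3 289.2  30. ]
[326.       215.        29.141586] [521.7 291.1  54. ] tri [529.3 289.2  30. ]
```

View pics/w2.png

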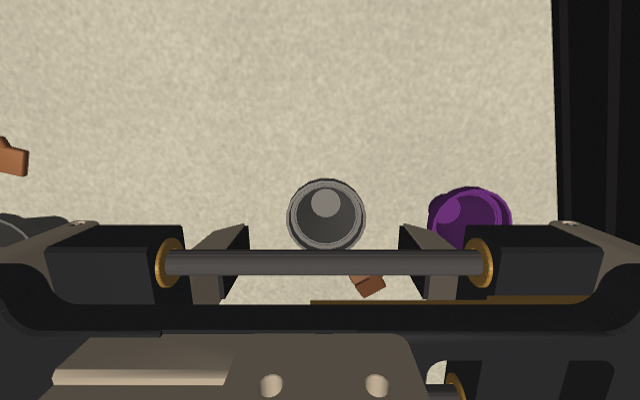

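The tub sits between the fingers: rim at (326,216) and purple tub at (470,215), clear to the right. I'll descend and grip the collar.

Request:
carry_out:
  targets: [0.001,0.001,0.083,0,0,0,0,0.001,0.001,0.083,0,0,0,0,0.001,0.001,0.083,0,0,0,0,0.001,0.001,0.083,0,0,0,1,0.001,0.001,0.083,0,0,0,1,0.001,0.001,0.083,0,0,0,1,0.001,0.001,0.083,0,0,0,1,0.001,0.001,0.083,0,0,0,1]
  grip_force: 15

```text
clock: 3.0
eef_pos: [524.4, 289.9, 42.9]
ee_rot: [0.119, 0.993, 0.0, 0.001]
force: [-0.7, 0.7, 5.9]
finger_gap: 63.4
grasp_force: 15.0
```

Request:
carry_out:
  targets: [0,0,-0.06,0,0,0,1,0,0,-0.14,0,0,0,1,0,0,-0.21,0,0,0,1,-0.027,-0.08,-0.21,0,0,0,1]

```text
clock: 3.5
eef_pos: [531.3, 230.5, 204.2]
ee_rot: [0.116, 0.993, 0.002, 0.004]
force: [1.8, -1.1, -0.3]
finger_gap: 63.9
grasp_force: 15.0
```

```bash
python3 -c "
from h import *
go([402,-301,200])"
```

```text
at [531.3 230.5 204.2] gap 63.9 t 3.5 F [ 1.8 -1.1 -0.3]
shift [ 0.0047 -0.7293  0.0014]
toolx [-0.973  0.23  -0.008] tooly [0.23  0.973 0.006]
```

Request:
carry_out:
  targets: [0.005,-0.725,0,0,0,0,1,0.005,-0.725,0,0,0,0,1,0.005,-0.725,0,0,0,0,1,0.005,-0.725,0,0,0,0,1,0.005,-0.725,0,0,0,0,1,0.005,-0.725,0,0,0,0,1,0.005,-0.725,0,0,0,0,1,0.005,-0.725,0,0,0,0,1,0.005,-0.725,0,0,0,0,1,0.005,-0.725,0,0,0,0,1,0.005,-0.725,0,0,0,0,1,0.005,-0.725,0,0,0,0,1]

```text
clock: 5.0
eef_pos: [398.0, -298.8, 199.6]
ee_rot: [0.118, 0.993, 0.0, -0.0]
force: [-0.7, 0.1, -0.1]
finger_gap: 63.4
grasp_force: 15.0
```

```bash
python3 -c "
from h import *
import pickle
go([480,-320,200])
f=viewer.grab_frame('wrist'); s=viewer.grab_frame('side'); cv2.imwrite('pics/w3.png',np.hstack([f['img'],s['img'][100:,300:]]) if 0 else f['img']); pickle.dump(f,open('w3.pkl','wb')); print(proj(f,[480,-320,109]))"
```

```text
at [ 398.  -298.8  199.6] gap 63.4 t 5.0 F [-0.7  0.1 -0.1]
shift [-0.1129 -0.0019 -0.0006]
toolx [-0.972  0.234  0.   ] tooly [0.234 0.972 0.001]
[322.16271407 283.25043853]
```

View pics/w3.png

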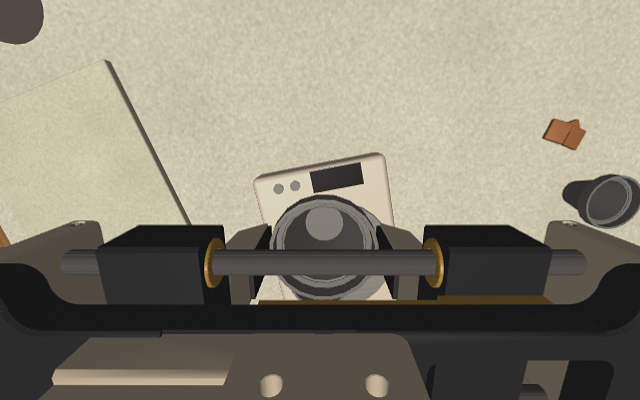

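The held tub is at (325,240) and hides the pan. The top of the image points back toward the robot, so I move past the target for a clear view.

Request:
carry_out:
  targets: [-0.23,0,-0.02,0,0,0,1,-0.23,0,-0.02,0,0,0,1,-0.23,0,-0.02,0,0,0,1,-0.23,0,-0.02,0,0,0,1,-0.23,0,-0.02,0,0,0,1]

```text
clock: 5.72
eef_pos: [565.0, -339.7, 214.1]
ee_rot: [0.118, 0.993, 0.0, -0.001]
force: [0.5, 0.4, -0.2]
finger_gap: 63.8
grasp_force: 15.0
```

```bash
python3 -c "
from rimfit import *
import pickle
go([480,-320,200])
f=viewer.grab_frame('wrist'); cv2.imwrite('pics/w4.png',f['img']); pickle.dump(f,open('w4.pkl','wb')); g=proj(f,[480,-320,109]); print(g)
for c in circ(f,g,15,60): print(c,plane(f,c[0],c[1],109).round(1))"
```

```text
at [ 565.  -339.7  214.1] gap 63.8 t 5.725 F [ 0.5  0.4 -0.2]
shift [ 0.1164 -0.001   0.019 ]
toolx [-0.972  0.234  0.002] tooly [0.234 0.972 0.001]
[322.63341995 105.01209689]
[321.      101.       31.37936] [ 476.3 -320.6  109. ]
[318.       128.        53.742462] [ 498.5 -328.9  109. ]
```

View pics/w4.png

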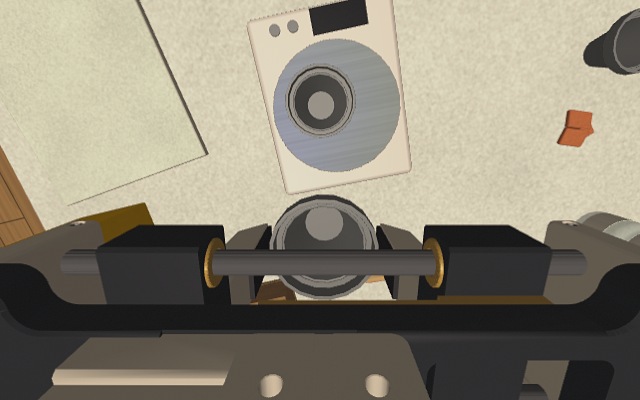

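The pan tub's rim is centred at (321,101), off-centre on the pan, and the held tub is at (325,245). I'll check the held tub's offset from the TCP, then move over.

```bash
python3 -c "
from rimfit import *
import pickle
f=pickle.load(open('w4.pkl','rb'))
print(proj(f,[565,-339.7,226]))
for c in circ(f,np.array([325,245]),35,70): print(c,plane(f,c[0],c[1],226).round(1))
go([477,-320.5,165])"
```

```text
[323.57101633 250.73756394]
[322.      248.       51.43794] [ 563.1 -340.2  226. ]
[329.      276.       63.92987] [ 581.4 -340.4  226. ]
[322.      248.       40.98417] [ 563.1 -340.2  226. ]
at [ 564.6 -340.   214.5] gap 64.0 t 5.775 F [-0.4 -0.1 -0.6]
shift [ 0.1196 -0.0023  0.0662]
toolx [-0.972  0.235  0.001] tooly [0.235 0.972 0.   ]
```

Request:
carry_out:
  targets: [0.118,-0.0014,0.0,0,0,0,1,0.118,-0.0014,0.03,0,0,0,1,0.118,-0.0014,0.06,0,0,0,1,0.118,-0.0014,0.066,0,0,0,1,0.118,-0.0014,0.066,0,0,0,1,0.118,-0.0014,0.09,0,0,0,1,0.118,-0.0014,0.11,0,0,0,1,0.118,-0.0014,0.125,0,0,0,1,0.118,-0.0014,0.133,0,0,0,1,0.118,-0.0014,0.135,0,0,0,1,0.118,-0.0014,0.135,0,0,0,1]

```text
clock: 7.15
eef_pos: [479.3, -321.0, 113.7]
ee_rot: [0.119, 0.993, -0.0, 0.0]
force: [-0.4, 0.1, 0.2]
finger_gap: 63.5
grasp_force: 15.0
```

```bash
python3 - <<'E'
from h import *
go([478,-320,160])
a=viewer.grab_frame('side')['img'][240:390,340:500]; b=viewer.grab_frame('scene')['img'][80:190,220:340]
cv2.imwrite('pics/s1.png',np.hstack([cv2.resize(a,(400,400)),cv2.resize(b,(400,400))]))
E
```

```text
at [ 479.3 -321.   113.7] gap 63.5 t 7.15 F [-0.4  0.1  0.2]
shift [ 0.0019  0.0009 -0.0617]
toolx [-0.972  0.236 -0.001] tooly [ 0.236  0.972 -0.   ]
```

View pics/s1.png

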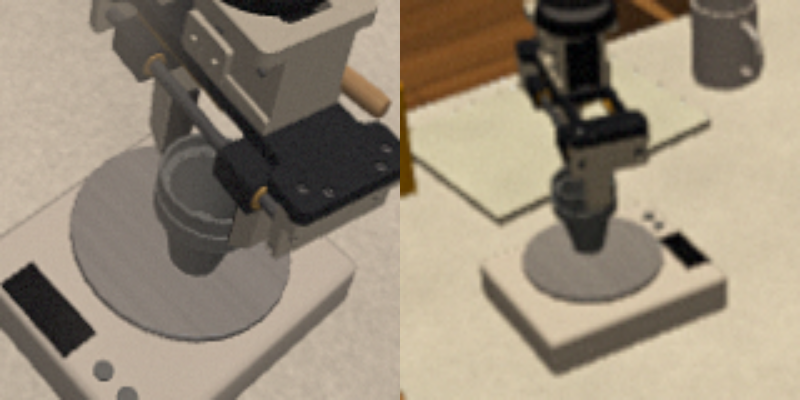

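The held tub is inside the pan tub with its collar about to seat, and nothing is pushing. I'll lower the last few millimetres, release and rise.

Request:
carry_out:
  targets: [0,0,0.003,0,0,0,1,0,0,0.0035,0,0,0,1,0,0,0.0035,0,0,0,0,0,0,0.0035,0,0,0,0,0,0,0.0035,0,0,0,0,0,0,0.0035,0,0,0,0,0,0,0.0035,0,0,0,0,0,0,-0.03,0,0,0,0,0,0,-0.09,0,0,0,0,0,0,-0.11,0,0,0,0]

```text
clock: 8.5
eef_pos: [480.0, -321.6, 198.6]
ee_rot: [0.119, 0.993, -0.001, 0.002]
force: [1.2, 0.0, -0.4]
finger_gap: 91.7
grasp_force: 0.0
```

```bash
python3 - <<'E'
from h import *
go([493,22,170])
a=viewer.grab_frame('side')['img'][240:390,340:500]; b=viewer.grab_frame('scene')['img'][80:190,220:340]
cv2.imwrite('pics/s2.png',np.hstack([cv2.resize(a,(400,400)),cv2.resize(b,(400,400))]))
E
```

```text
at [ 480.  -321.6  198.6] gap 91.7 t 8.5 F [ 1.2  0.  -0.4]
shift [0.0913 0.4495 0.0369]
toolx [-0.972  0.235 -0.004] tooly [ 0.236  0.972 -0.002]
```

View pics/s2.png

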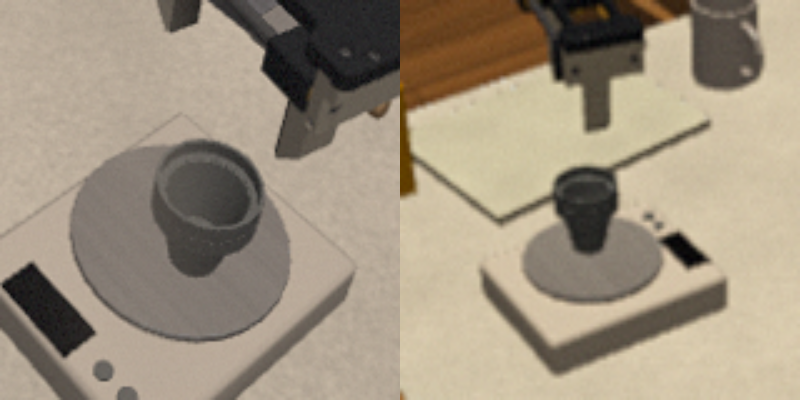

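The first tub sits nested with its collar on the pan tub's rim, upright. I'm going to the other loose tub.

Request:
carry_out:
  targets: [0.092,0.449,0.0,0,0,0,0,0.092,0.449,0.0,0,0,0,0,0.092,0.449,0.01,0,0,0,0,0.092,0.449,0.02,0,0,0,0,0.092,0.449,0.035,0,0,0,0,0.092,0.449,0.035,0,0,0,0,0.092,0.449,0.035,0,0,0,0,0.092,0.449,0.035,0,0,0,0,0.092,0.449,0.035,0,0,0,0]

```text
clock: 9.72
eef_pos: [491.4, 21.5, 169.5]
ee_rot: [0.119, 0.993, -0.0, -0.0]
force: [-0.2, 0.9, -0.1]
finger_gap: 91.9
grasp_force: 0.0
```

```bash
python3 - <<'E'
from rimfit import *
import pickle
f=viewer.grab_frame('wrist'); pickle.dump(f,open('w5.pkl','wb')); g=proj(f,[493,22,54]); print(g)
for c in circ(f,g,20,45): print(c,plane(f,c[0],c[1],54).round(1))
e,ax=sat(f,g); print(e,ax,plane(f,*e,54).round(1))
p=plane(f,*e,54); go([p[0],p[1],43])
E
```

```text
[324.46407262 197.18580095]
[322.       193.        27.189234] [488.1  20.6  54. ]
[323.23499298 193.99556732] (60.62159729003906, 61.17584991455078) [489.4  21.6  54. ]
at [491.5  21.5 169.6] gap 91.8 t 9.775 F [ 0.3 -0.4  0.1]
shift [ 0.0026 -0.0005  0.1688]
toolx [-0.971  0.237 -0.   ] tooly [ 0.237  0.971 -0.   ]
```

Request:
carry_out:
  targets: [0.0015,0,0.08,0,0,0,0,0.0015,0,0.14,0,0,0,0,0.0015,0,0.169,0,0,0,0,0.0015,0,0.169,0,0,0,0,0.0015,0,0.169,0,0,0,1,0.0015,0,0.169,0,0,0,1,0.0015,0,0.169,0,0,0,1,0.0015,0,0.169,0,0,0,1,0.0015,0,0.169,0,0,0,1]

```text
clock: 10.9
eef_pos: [490.9, 22.8, 43.7]
ee_rot: [0.119, 0.993, 0.0, 0.001]
force: [-0.7, -1.5, 5.7]
finger_gap: 63.8
grasp_force: 15.0
```

Request:
carry_out:
  targets: [0,0,-0.08,0,0,0,1,0,0,-0.16,0,0,0,1,0,0,-0.227,0,0,0,1,-0.21,-0.447,-0.227,0,0,0,1,-0.21,-0.447,-0.227,0,0,0,1,-0.21,-0.447,-0.227,0,0,0,1,-0.21,-0.447,-0.227,0,0,0,1,-0.21,-0.447,-0.227,0,0,0,1,-0.21,-0.447,-0.227,0,0,0,1,-0.21,-0.447,-0.227,0,0,0,1,-0.21,-0.447,-0.227,0,0,0,1,-0.21,-0.447,-0.227,0,0,0,1]

```text
clock: 12.4
eef_pos: [564.5, -338.6, 213.4]
ee_rot: [0.118, 0.993, 0.0, -0.0]
force: [0.2, -0.1, 0.3]
finger_gap: 63.7
grasp_force: 15.0
```

```bash
python3 - <<'E'
from rimfit import *
import pickle
s=telemetry.get_state(); p=s['eef_pos']
f=viewer.grab_frame('wrist'); pickle.dump(f,open('w6.pkl','wb')); cv2.imwrite('pics/w6.png',f['img'])
g=proj(f,[478,-320.5,121]); print('guess',g)
for c in circ(f,g,15,60): print(c,plane(f,c[0],c[1],121).round(1))
h=p+[0,0,11.5]; g=proj(f,h)
for c in circ(f,g,35,70): print('held',c,(plane(f,c[0],c[1],h[2])-p).round(1))
go([478,-320.5,126])
E
```

```text
guess [320.35939072 102.53240377]
[319.      103.       32.96255] [ 478.1 -321.7  121. ]
held [323.       247.        56.482838] [-2.2  0.2 11.5]
held [323.       247.        49.320755] [-2.2  0.2 11.5]
held [323.       247.        41.021164] [-2.2  0.2 11.5]
at [ 564.6 -338.6  213.6] gap 63.3 t 12.45 F [ 0.1 -0.2 -0.3]
shift [ 0.1179 -0.0035  0.1168]
toolx [-0.972  0.234 -0.   ] tooly [0.234 0.972 0.   ]
```

Request:
carry_out:
  targets: [0.1145,-0.0047,0.0,0,0,0,1,0.1145,-0.0047,0.02,0,0,0,1,0.1145,-0.0047,0.04,0,0,0,1,0.1145,-0.0047,0.05,0,0,0,1,0.1145,-0.0047,0.05,0,0,0,1,0.1145,-0.0047,0.08,0,0,0,1,0.1145,-0.0047,0.1,0,0,0,1,0.1145,-0.0047,0.112,0,0,0,1,0.1145,-0.0047,0.117,0,0,0,1,0.1145,-0.0047,0.119,0,0,0,1,0.1145,-0.0047,0.119,0,0,0,1]

```text
clock: 13.82
eef_pos: [480.4, -322.9, 124.9]
ee_rot: [0.119, 0.993, 0.0, 0.0]
force: [-1.0, 3.5, 4.3]
finger_gap: 63.6
grasp_force: 15.0
```

Request:
carry_out:
  targets: [0,0,0.001,0,0,0,1,0,0,0.001,0,0,0,0,0,0,0.001,0,0,0,0,0,0,0.001,0,0,0,0,0,0,0.001,0,0,0,0,0,0,0.001,0,0,0,0,0,0,-0.03,0,0,0,0,0,0,-0.09,0,0,0,0,-0.1,0,-0.11,0,0,0,0,-0.1,0,-0.11,0,0,0,0,-0.1,0,-0.11,0,0,0,0]

```text
clock: 15.2
eef_pos: [553.5, -340.8, 205.9]
ee_rot: [0.118, 0.993, 0.0, -0.0]
force: [-0.7, -0.3, 0.2]
finger_gap: 92.0
grasp_force: 0.0
```

```bash
python3 - <<'E'
from rimfit import *
f=viewer.grab_frame('wrist'); g=proj(f,[480,-322,133]); print('guess',g)
for c in circ(f,g,15,60): print(c,plane(f,c[0],c[1],133).round(1))
go([480,-322,84])
s=viewer.grab_frame('side');b=viewer.grab_frame('scene')['img'][80:190,220:340]
cv2.imwrite('pics/s3.png',np.hstack([cv2.resize(s['img'][240:390,340:500],(400,400),interpolation=2),cv2.resize(b,(400,400),interpolation=2)]))
E
```

```text
guess [324.77338674 116.95942745]
[325.       116.        37.357624] [ 479.3 -321.7  133. ]
[346.      107.       54.43008] [ 476.6 -303.9  133. ]
[325.       116.        29.864113] [ 479.3 -321.7  133. ]
[325.       93.       42.71873] [ 462.5 -317.6  133. ]
at [ 552.7 -340.6  205.7] gap 91.8 t 15.25 F [-0.1 -0.4 -0.7]
shift [0.0998 0.0013 0.1624]
toolx [-0.972  0.235  0.001] tooly [0.235 0.972 0.   ]
```

View pics/s3.png

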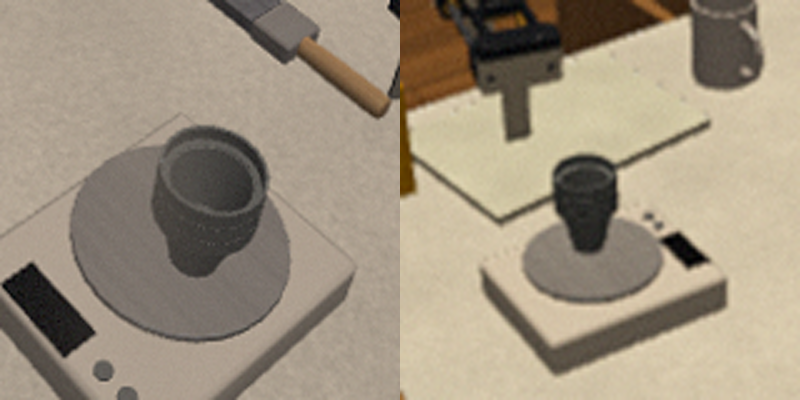

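The three collars form one straight upright column on the pan; the rim at (325,116) in the wrist view gives (479,-322). Next I grasp the stack at the lowest collar.

Request:
carry_out:
  targets: [0.099,0.0016,0.0,0,0,0,0,0.099,0.0016,0.02,0,0,0,0,0.099,0.0016,0.05,0,0,0,0,0.099,0.0016,0.1,0,0,0,0,0.099,0.0016,0.15,0,0,0,0,0.099,0.0016,0.165,0,0,0,0,0.099,0.0016,0.165,0,0,0,0,0.099,0.0016,0.165,0,0,0,1,0.099,0.0016,0.165,0,0,0,1,0.099,0.0016,0.165,0,0,0,1,0.099,0.0016,0.165,0,0,0,1,0.099,0.0016,0.165,0,0,0,1]
  grip_force: 25

```text
clock: 16.85
eef_pos: [481.4, -322.3, 83.3]
ee_rot: [0.119, 0.993, -0.0, 0.0]
force: [0.1, 1.3, 6.3]
finger_gap: 63.9
grasp_force: 25.0
```

Request:
carry_out:
  targets: [0,0,-0.008,0,0,0,1,0,0,-0.02,0,0,0,1,0,0,-0.04,0,0,0,1,0,0,-0.06,0,0,0,1,0,0,-0.085,0,0,0,1,0,0,-0.11,0,0,0,1,0,0,-0.13,0,0,0,1,0,0,-0.145,0,0,0,1,0,0,-0.155,0,0,0,1,0,0,-0.16,0,0,0,1,0,0,-0.16,0,0,0,1,0,0,-0.16,0,0,0,1]

```text
clock: 18.35
eef_pos: [480.9, -322.0, 202.1]
ee_rot: [0.119, 0.993, 0.0, -0.0]
force: [-0.5, 0.5, -1.9]
finger_gap: 63.8
grasp_force: 25.0
```

```bash
python3 - <<'E'
from h import *
go([480,-322,200])
f=viewer.grab_frame('side'); p=telemetry.get_state()['eef_pos']
# expected: lowest tub foot at TCP-28; look for dark tub body pixels along the axis, and the pan now bare
hsv=cv2.cvtColor(f['img'],cv2.COLOR_BGR2HSV)
for dz in (-45,-34,-24,-14,-4,8): 
    u,v=proj(f,[p[0]-1,p[1],p[2]+dz]).round().astype(int); print(dz,(u,v),hsv[v,u])
for z in (58,75,90): u,v=proj(f,[479,-321,z]).round().astype(int); print('pan',z,(u,v),hsv[v,u])
# silhouette row widths below fingers (V<88)
for dz in range(-34,14,6):
    u,v=proj(f,[p[0]-1,p[1],p[2]+dz]).round().astype(int); xs=[x for x in range(u-40,u+40) if hsv[v,x,2]<88]; print(dz,v,u,xs[:1],xs[-1:],len(xs))
E
```

```text
at [ 480.9 -322.   202.1] gap 63.8 t 18.35 F [-0.5  0.5 -1.9]
shift [ 0.0012 -0.0002  0.0028]
toolx [-0.972  0.236  0.001] tooly [0.236 0.972 0.001]
-45 (np.int64(429), np.int64(292)) [ 15  44 152]
-34 (np.int64(430), np.int64(286)) [40 14 56]
-24 (np.int64(431), np.int64(282)) [30 17 59]
-14 (np.int64(432), np.int64(277)) [ 0 21 60]
-4 (np.int64(434), np.int64(272)) [50 13 58]
8 (np.int64(435), np.int64(265)) [48 22 58]
pan 58 (np.int64(417), np.int64(334)) [ 15  36 127]
pan 75 (np.int64(419), np.int64(327)) [ 10  30 129]
pan 90 (np.int64(420), np.int64(321)) [ 12  33 130]
-34 286 430 [421] [454] 32
-28 284 431 [420] [467] 35
-22 281 431 [419] [468] 44
-16 278 432 [419] [469] 45
-10 275 433 [419] [470] 45
-4 272 434 [418] [473] 51
2 268 434 [416] [473] 58
8 265 435 [414] [474] 60
```

The pan is bare in the side view. The foot shows where the full stack should end, and the wrist reads about 1.9 N, the weight of three tubs. The stack is about 119 mm clear, so I'm handing in.

```bash
python3 -c "
from h import *
print(finish_job())"
```

```text
the job is handed in; nothing more can be done
None
```

The three tubs are nested and held level in the gripper about 12 cm above the pan, and the job is handed in at about 18 s of the 64 s; no verdict was returned.

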